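Level the welding positioner and load the tool tote

ROBOT

A 6-joint arm with a two-finger parallel gripper is mounted at the origin on the work surface. World frame = base frame: x ahead of the robot, y to its left, z up, the work surface at z = 0. Lengths are in m, angles in degrees, forces in N, time in s.
With the tool pointing down it reaches from about 0.375 to 0.925 m from the base axis. Payload 5.7 kg.
Tool frame: the origin (TCP) lies on the centre line of the jaws, within the pads' length; the fingertips stand 19 mm ahead of it and the grasp point (between the pads) is the TCP; z points along the fingers, y is the line along which they close (so a half turn about z gives the same grasp; the last joint's range is limited). The gripper opens to 88 mm and grips with 3 to 60 N. Pads are 20 mm wide; open, the fingers measure 115 mm over their backs; the gripper's body (75 mm by 178 mm) begins 61 mm behind the grasp point.
Start: joints at [-78.73, 20.558, 86.54, -0, 72.909, -6.595], TCP at [0.184, -0.571, 0.242] pointing down, gripper open.
Joint ranges: [-170.27, 170.27], [-57.76, 135], [12.27, 136.19], [-55.21, 235.2], [11.17, 155.16], [-170.74, 170.74]. Speed limits (degrees/s): [136.94, 136.94, 180, 180, 180, 180].

INTERFACE

Orientations are given as a 3x3 rotation matrix whose columns are the frame's x, y, z axes.
In Python, from station import robot gives the robot as it stands.
- The arm moves only by the tool servo_tool, never from a script. Its argument "targets" is a list of rows, each a list of 7 numbers: the turn, a rotation vector about the tool's x, y, z in degrees, then the shift along the tool's x, y, z in mm, then the finger opening in mm, from 0 to 87.8. In form: [[rx, ry, rz, x, y, z, gripper], ...]. A call has 1 to 12 rows; each row shifts and turns the commanded pose from where the row before left it, along the tool's axes as they then stand; what a row does not reach is not made up. A row lasts 1/10 s, in which the tool goes at most 50 mm and 8.59 degrees, less where a joint would pass 70% of its speed; a pose out of reach is approached as far as the arm can. A call is refused whole if a number of a shift passes 50 or a number of a turn 8.59, either way. A call with a gripper value outside its range is refused whole. The fingers move at their own pace and stop on an object; "grip_force" is the grip in N (left out, the last holds). Time passes only in rows, so rows that do not move let the fingers close. It gives the time, the measured TCP pose, the force, the opening and the grip force at its end, in the units of the state.
- robot.state(): the state, without advancing time (a new reading comes with each control period).
- robot.grab_frame(name): name is "scene" or "top" or "wrist"; returns a dict with "pixels" (420x560x3 uint8, red, green, blue), "depth" (420x560 float32, m along the optical axis (not along the pixel's ray), 0 where there is no reading), "fx", "fy", "cx", "cy" (pixels), "rvec" (rotation vector, rad) and "tvec" (3), from world to camera coordinates, as OpenCV has them; the wrist camera has in their place "tool_from_camera" (4x4, takes a point from camera to tool coordinates, whose origin is the TCP and whose axes are the flange's). Camera axes: x right, y down, z forward; pixel columns grow to the right and rows downward; lengths in m; the calibration is good to about 2 mm. A picture is of the moment at which its call begins: read the wrist's pose just before it.
- robot.job_done(): hands the job in; it is judged then, once.
The state is a dict: "t": time; "joint_positions": joint angles; "joint_velocities": joint speeds; "joint_torque": joint torques, N m; "eef_pos": TCP position; "ee_rot": TCP orientation; "force": force on the tool from outside, world axes, zero at the start; "wrist_torque": the same for the moment, N m; "grip_width": finger opening in m; "grasp_force": force on a finger pad.
Only numpy, scipy, OpenCV 4.12 (cv2) and the standard library are available. Lean on these libraries where they do the work, as an engineer would, in place of code of your own. Each camera call takes 0.05 s, during which the arm holds its last target. There are 200 camera calls.

TASK

Wind the welding positioner's handwheel, which takes several grips of its rim, until the tilted round table is level; move the table only by that wheel. Then carry the tacked-up steel tool tote over, keeping it level so that the two loose tube cups inside stay standing, set it down softly on the middle of the round table and let go. Leave the other things on the bench where they are.

Things in the scene. Friction and masses are not known exactly. Their poses are not given: they have to be found in the camera images.
- positioner: Blue bench-top welding positioner, fixed. Base plate 300 x 360 mm; origin at the centre of its underside, front (-x) facing the robot, z up. Uprights at y = +-125 mm, 180 mm high, carry the tilting table on an axis along y, 140 mm above the bench. On the +y side is the worm reducer; its shaft and handwheel lean 35 degrees from vertical towards -x.
- round_table: The tilting part: round steel table, 200 mm across, 16 mm thick, with a grey gearbox and motor below it. Origin on the tilt axis, 40 mm below the table's top face; z = out of the face. Starts tilted 0.30 to 0.45 rad with its front edge (robot side) down; tilt = handwheel angle / 7.5, and friction holds it wherever it is left, also with the tote on it.
- table_top (a point): Centre of the round table's top face; z = out of the face, straight up when level. 180 mm above the bench when level.
- handwheel (a joint): Handwheel angle, rad = 7.5 x tilt, so 0 = table level; grows counter-clockwise as seen looking down on the wheel along its shaft. Turn it clockwise, 2.3 to 3.3 rad in all, down to 0, to level the table. It turns evenly (about 0.4 N m, 5 to 6 N at the rim) and stays where it is left.
- wheel_hub (a point): Centre of the handwheel in the mid plane of its rim, about 228 mm above the bench. z = up the shaft; x = along one of three spokes (others at +-120 degrees); turns with the wheel. Black round rim: 18 mm bar on a 72 mm radius. Spokes 12 mm thick, their axes 2 to 10 mm below the rim plane; hub 34 mm across, 10 mm above it at most. No crank pin. 60 mm free under the rim.
- tote: Open steel tool tote on the bench, 150 (x) x 110 (y) x 60 mm high, walls and floor 4 mm, about 0.55 kg; origin at the centre of its underside. Flat bar handle along its own x axis above the middle: 10 mm thick (y), 24 mm high, 150 mm long, mid height 112 mm above the underside, on a leg at each end wall. The bar is the place to grip, across its 10 mm at mid length.
- cup_a: Loose steel tube, 38 mm across, 45 mm high, 80 g, standing upright inside the tote; origin at the centre of its foot, z along the tube.
- cup_b: Loose copper-coloured tube, same size, standing inside the tote beside the other; origin at the centre of its foot, z along the tube.
- hammer: Bystander: hammer, 240 mm long, lying on the bench near the robot.
- brush: Bystander: brush, 200 mm long, lying on the bench beyond the tote.
- wrench: Bystander: wrench, 190 mm long, lying on the bench near the handwheel side.
- spray: Bystander: blue can 60 mm across, 170 mm high, standing on the right of the bench.
- tin: Bystander: red tin 80 mm across, 100 mm high, standing on the right of the bench.
- flange: Bystander: dark steel ring flange 110 mm across, 18 mm thick, lying near the tote.
- magnet: Bystander: red triangular welding magnet, legs 100 mm, standing on the left of the bench.
Things that resemble listed ones, but are neither listed nor needed, are in the scene too. Of the things like the tote, leave any that is orange; of the rest the larger one is meant.

How it is judged (in metres and radians):
On the way, in this order (a step that is already met when the one before it is completed fails the run):
1. the round table has been wound level (within 2 degrees) while the tote is still away from it (angle between table_top's own z axis and vertical below 0.035 rad and horizontal distance between tote and table_top above 0.16 m), for 0.3 s.
2. the tote stands on the middle of the round table (horizontal distance between tote and table_top below 0.02 m and z of tote in the frame of table_top below 0.006 m), for 0.2 s.
At the end, for the whole second after the job is handed in: The round table is level within 2 degrees; the tote stands flat and at rest on it, its centre within 20 mm of the table's centre, released; both tube cups stand upright inside the tote (all of step 2 and angle between table_top's own z axis and vertical below 0.035 rad and z of tote in the frame of table_top above -0.006 m and angle between tote's own z axis and vertical below 0.07 rad and linear speed of tote below 0.02 m/s and distance between each of cup_a, cup_b and tote below 0.065 m and angle between each of cup_a, cup_b's own z axis and vertical below 0.15 rad); the robot touches nothing.
It fails at once if the tote is tipped more than 15 degrees (angle between tote's own z axis and vertical above 0.26 rad).
It fails at once if a tube cup falls over (angle between any of cup_a, cup_b's own z axis and vertical above 0.6 rad).
It fails at once if the robot pushes the round table itself (more than 8 N) (contact force between any of the fingers, the arm and round_table above 8 N).
It fails at once if the tote is dropped or banged onto the round table (it still moves faster than 0.15 m/s in the last 15 mm above it) (horizontal distance between tote and table_top below 0.12 m and z of tote in the frame of table_top below 0.015 m and linear speed of tote above 0.15 m/s).
It fails at once if a bystander is pushed more than 30 mm (distance of any of hammer, brush, wrench, spray, tin, flange, magnet from where it was at the start of the episode above 0.03 m).
It also fails if it takes over 72 s, if anything falls off the work surface, if the arm or the gripper's body presses on something with over 40 N, if the wrist force passes 120 N, or if a joint passes its speed limit or range.

## Working session

There is one attempt and no reset: what is moved stays moved. The work goes in short steps, Python scripts to look and compute and a tool call to move; the robot and the scene stay as the last step left them, time stands still between calls to the robot, and variables do not carry over. Pictures are saved under pics/ and viewed, at most 10 in all, crops included, and the job is handed in when it is done.

Besides the shell and the picture viewer there is one more tool, called after ">>>" by a JSON object that holds its "name" and its "arguments", one argument or row to a line. servo_tool: Moves the arm, as the interface text tells. Its arguments: {"type":"object","properties":{"targets":{"type":"array"},"grip_force":{"type":"number"}},"required":["targets"]}

```bash
mkdir -p pics; ls
cat > h.py <<'E'
import numpy as np, cv2
from station import robot
def cam(n):
    s=robot.state(); f=robot.grab_frame(n)
    K=np.array([[f['fx'],0,f['cx']],[0,f['fy'],f['cy']],[0,0,1]])
    if n=='wrist':
        T=np.eye(4); T[:3,:3]=np.array(s['ee_rot']); T[:3,3]=s['eef_pos']
        M=T@np.array(f['tool_from_camera']); R,t=M[:3,:3],M[:3,3]
    else:
        Rc=cv2.Rodrigues(np.array(f['rvec'],float))[0]; R=Rc.T; t=-R@np.array(f['tvec'],float)
    return f,K,R,t
def cloud(f,K,R,t):
    v,u=np.mgrid[0:420,0:560]; d=f['depth'].astype(float)
    p=np.stack([(u-K[0,2])/K[0,0]*d,(v-K[1,2])/K[1,1]*d,d],-1)@R.T+t
    p[d==0]=np.nan
    return p
def save(n,im,s=1):
    cv2.imwrite('pics/'+n,cv2.resize(im[:,:,::-1],None,fx=s,fy=s,interpolation=cv2.INTER_CUBIC))
E
python3 - <<'E'
from h import *
for n in('scene','top'):
    f,K,R,t=cam(n); save(n+'.png',f['pixels'],1.4); p=cloud(f,K,R,t); np.savez(n+'.npz',p=p,im=f['pixels'],K=K,R=R,t=t); print(n,t,R[:,2])
print(robot.state())
E
```

```text
pics
scene [ 1.17237314 -0.69033446  1.01417947] [-0.54403256  0.49324089 -0.67877979]
top [ 0.21398442 -0.0705212   1.84993388] [ 0.14129514  0.01193032 -0.98989563]
{'t': 0.1, 'joint_positions': array([-7.87299440e+01,  2.05934968e+01,  8.65906974e+01,  1.63640892e-03,
        7.29089408e+01, -6.59339481e+00]), 'joint_velocities': array([-0.01029813, -0.11616098, -0.08688337,  0.03885218,  0.14535267,
        0.02434727]), 'joint_torque': array([ 3.36661760e-04, -5.16358638e+01, -2.71405452e+01,  6.77294726e-02,
        2.76416657e-02, -3.07839753e-05]), 'eef_pos': array([ 0.18395238, -0.57050224,  0.24091074]), 'ee_rot': array([[ 9.51792887e-01,  3.06741285e-01, -2.90906321e-04],
       [ 3.06741348e-01, -9.51791567e-01,  1.59950060e-03],
       [ 2.13750687e-04, -1.61162629e-03, -9.99998678e-01]]), 'force': array([-1.02816466, -0.90316425,  0.49477887]), 'wrist_torque': array([-0.03505792, -0.00414297, -0.00296767]), 'grasp_force': 0.0, 'grip_width': 0.08782393571109053}
```

View pics/scene.png

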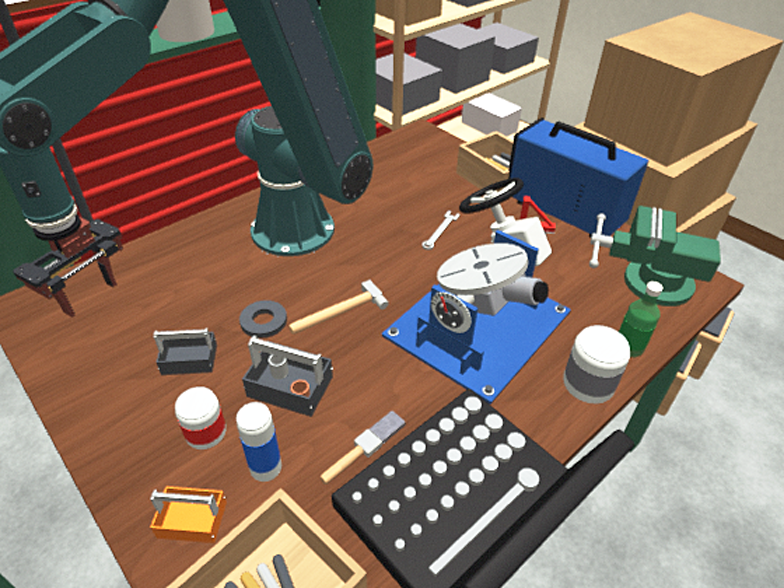

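View pics/top.png

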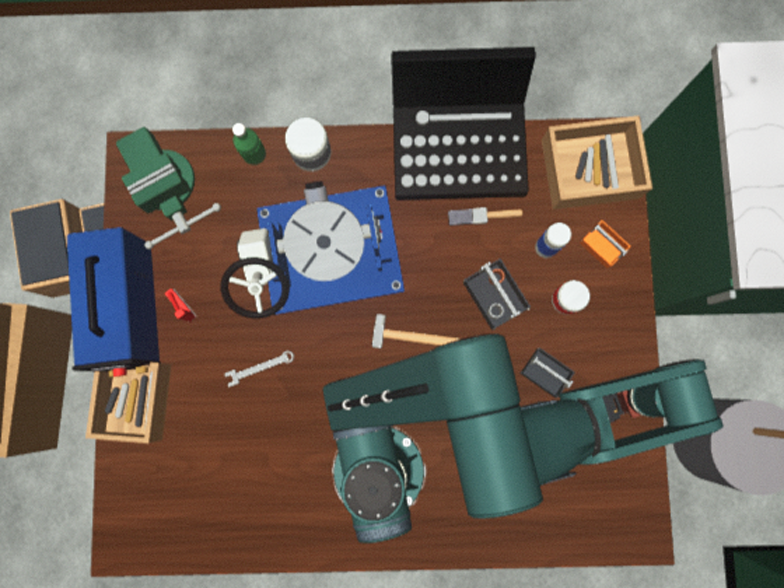

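The scene view shows the handwheel at about (490,195), the tilted table at (485,268) and the positioner at (480,340). Three totes are visible in the top picture:
- Large dark grey at (496,293). It holds both cups.
- Small dark grey at (548,371). It is empty.
- Orange at (607,243).

The large grey one fits: it isn't orange, it's the larger of the other two, and it has the cups. I'll measure it and confirm with a crop.

```bash
cat > m.py <<'E'
from h import *
from scipy.optimize import least_squares
def plane(q):
    c=q.mean(0); n=np.linalg.svd(q-c,full_matrices=False)[2][2]; return c,n*np.sign(n[2])
def inbox(p,lo,hi): return np.all((p>lo)&(p<hi),-1)
def circ(q,c,n,r=None):
    ex=np.cross([0,1,0],n); ex/=np.linalg.norm(ex); ey=np.cross(n,ex)
    a=(q-c)@np.array([ex,ey]).T
    s=least_squares(lambda v:np.hypot(a[:,0]-v[0],a[:,1]-v[1])-v[2],[0,0,.07],loss='soft_l1',f_scale=.003).x
    return c+s[0]*ex+s[1]*ey,s[2]
E
python3 - <<'E'
from m import *
D={n:np.load(n+'.npz') for n in('top','scene')}
d=D['top'];p=d['p'];im=d['im'].astype(int);s=d['im']
at=lambda u,v:p[int(v/1.4),int(u/1.4)]
print('wheel',at(227,277),at(285,277),'hub',at(255,288),'tab',at(323,242),'tote',at(503,283),at(548,371))
print('plate corners',[at(x,y).round(3) for x,y in((264,213),(380,193),(396,285))])
hsv=cv2.cvtColor(s,cv2.COLOR_RGB2HSV)
for n in D:
    q=D[n]['p'];b=D[n]['im'].max(-1)
    w0=at(255,288)
    m=inbox(q,w0-[.12,.12,.1],w0+[.12,.12,.1])&(b<70)&(q[...,2]>.16)
    pts=q[m]; c,nn=plane(pts)
    for _ in range(3):
        pts=pts[abs((pts-c)@nn)<.012]; c,nn=plane(pts)
    C,r=circ(pts,c,nn); print(n,'wheel',len(pts),'C',C,'n',nn,'r',r,'lean',np.degrees(np.arccos(nn[2])))
    t0=at(323,242)
    m=inbox(q,t0-[.13,.13,.08],t0+[.13,.13,.08])&(b>110)&(D[n]['im'].max(-1)-D[n]['im'].min(-1)<40)
    pts=q[m];c,nn=plane(pts)
    for _ in range(5):
        pts=pts[abs((pts-c)@nn)<.008]; c,nn=plane(pts)
    C=cv2.minEnclosingCircle(pts[:,:2].astype(np.float32)); print(n,'table',len(pts),c,nn,'tilt',np.arccos(nn[2]),C)
    t0=at(503,283)
    m=inbox(q,np.r_[t0[:2]-.11,.095],np.r_[t0[:2]+.11,.14])
    pts=q[m]; 
    if len(pts):
        R=cv2.minAreaRect(pts[:,:2].astype(np.float32)); print(n,'bar',len(pts),R,np.nanpercentile(pts[:,2],[5,50,95]))
    m=inbox(q,np.r_[t0[:2]-.13,.006],np.r_[t0[:2]+.13,.075]);pts=q[m]
    R=cv2.minAreaRect(pts[:,:2].astype(np.float32)); print(n,'body',len(pts),R)
save('crop.png',s[170:300,300:460],5)
E
```

```text
wheel [0.48273224 0.33551135 0.2648306 ] [0.48379966 0.20580173 0.23786141] hub [0.45892351 0.27588493 0.23650937] tab [0.57800796 0.12155997 0.18350568] tote [ 0.48826279 -0.3443931   0.0065762 ] [ 0.24949665 -0.45114387  0.00973634]
plate corners [array([0.696, 0.3  , 0.021]), array([ 0.744, -0.018,  0.029]), array([ 0.49 , -0.054,  0.022])]
top wheel 593 C [0.45763086 0.27675894 0.23458463] n [-0.57087316 -0.0881219   0.81629552] r 0.07212288224491664 lean 35.284338311176455
top table 1947 [0.57737229 0.12162607 0.17531513] [-0.3721546  -0.07208553  0.92536729] tilt 0.3887929464372729 ((0.591185986995697, 0.10359634459018707), 0.11769939213991165)
top bar 225 ((0.4911127984523773, -0.38799768686294556), (0.14861756563186646, 0.18190887570381165), 27.424665451049805) [0.10206778 0.12136263 0.13143571]
top body 1136 ((0.4893774390220642, -0.3447408676147461), (0.2594335675239563, 0.25687089562416077), 89.93785095214844)
scene wheel 388 C [0.46268207 0.27390969 0.23427327] n [-0.55642843 -0.09459561  0.82549323] r 0.07212678149198362 lean 34.361470434892325
scene table 781 [0.56678745 0.13154098 0.17123613] [-0.33973395 -0.10373174  0.9347837 ] tilt 0.36314667386906285 ((0.6086604595184326, 0.10751823335886002), 0.11955634504556656)
scene bar 438 ((0.4568944573402405, -0.320922315120697), (0.15156444907188416, 0.027384502813220024), 28.980562210083008) [0.101314   0.11797386 0.12562261]
scene body 1709 ((0.49059706926345825, -0.35862165689468384), (0.23854228854179382, 0.248439759016037), 4.118152141571045)
```

View pics/crop.png

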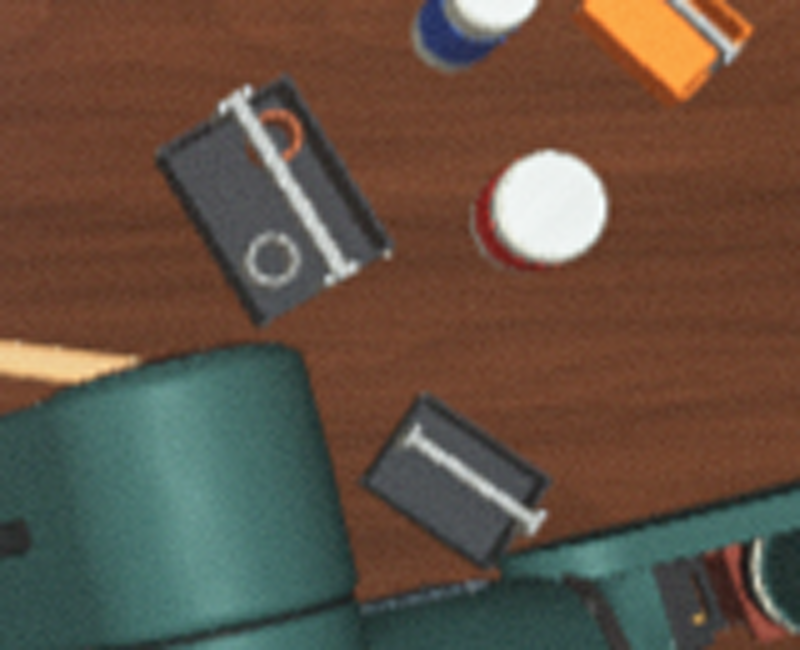

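The crop confirms it: the larger grey tote holds the copper and steel cups, with its bar running from (235,100) to (342,272). Next I'll measure the spokes and plan the approach.

```bash
cat >> m.py <<'E'
from scipy.spatial.transform import Rotation as Ro
yaw=np.radians(8.7); ln=np.radians(35)
N=np.array([-np.sin(ln)*np.cos(yaw),-np.sin(ln)*np.sin(yaw),np.cos(ln)])
E2=np.array([-np.sin(yaw),np.cos(yaw),0]); E1=np.cross(E2,N)
HUB=np.array([.459,.2755,.2285])
def grip_pose(phi,h=0,sgn=1,rad=.072):
    f=np.radians(phi); r=np.cos(f)*E1+np.sin(f)*E2
    z=-N; y=sgn*r; x=np.cross(y,z)
    return HUB+rad*r+h*N, np.stack([x,y,z],1)
def rel(p,Rt):
    s=robot.state(); R=np.array(s['ee_rot'])
    print('shift(tool now)',(R.T@(p-s['eef_pos'])*1000).round(1),'turn',np.degrees(Ro.from_matrix(R.T@Rt).as_rotvec()).round(2), 'shift in target axes',(Rt.T@(p-s['eef_pos'])*1000).round(1))
E
python3 - <<'E'
from m import *
for n in('top','scene'):
    D=np.load(n+'.npz');q=D['p'];im=D['im'].astype(int)
    d=(q-HUB); h=d@N; a=d@E1; b=d@E2; r=np.hypot(a,b)
    m=(abs(h)<.02)&(r>.028)&(r<.058)&(im.min(-1)>110)
    an=np.degrees(np.arctan2(b[m],a[m])); print(n,m.sum(),np.histogram(an,36,(-180,180))[0], 'spoke phase mod120', np.degrees(np.angle(np.exp(3j*np.radians(an)).mean()))/3, abs(np.exp(3j*np.radians(an)).mean()))
for w in([.42,-.36,.4],[.55,0,.4],[.44,.27,.4]):
    rel(np.array(w),np.array(robot.state()['ee_rot']))
rel(*grip_pose(50,.08))
rel(*grip_pose(50,.08,-1))
E
```

```text
top 92 [ 0  0  0  0  0  0  0  0  0  0  0 13 16  1  0  0  0  0  0  0  0  0  6 18
  8  0  0  0  0  0  0  0  0  0  9 21] spoke phase mod120 56.52929478094264 0.9496523773064586
scene 40 [ 6  0  0  0  0  0  0  0  0  0  0  0  0  0  0  0  0  0  0  0  0  0  3 13
  3  0  0  0  0  0  0  0  0  0  1 14] spoke phase mod120 55.87635294480549 0.9687533971343542
shift(tool now) [ 289.3 -128.2 -158.8] turn [0. 0. 0.] shift in target axes [ 289.3 -128.2 -158.8]
shift(tool now) [ 523.4 -431.  -158.3] turn [0. 0. 0.] shift in target axes [ 523.4 -431.  -158.3]
shift(tool now) [ 501.6 -721.7 -157.8] turn [0. 0. 0.] shift in target axes [ 501.6 -721.7 -157.8]
shift(tool now) [ 522.2 -776.7  -78.3] turn [ -42.12   11.5  -125.93] shift in target axes [265.3 886.7 159.5]
shift(tool now) [ 522.2 -776.7  -78.3] turn [ 9.5  34.8  47.56] shift in target axes [-265.3 -886.7  159.5]
```

>>> {"name": "servo_tool", "arguments": {
  "targets": [
    [0,0,0,36,-16,-20,40],
    [0,0,0,36,-16,-20,40],
    [0,0,0,36,-16,-20,40],
    [0,0,0,36,-16,-20,40],
    [0,0,0,36,-16,-20,40],
    [0,0,0,36,-16,-20,40],
    [0,0,0,36,-16,-20,40],
    [0,0,0,36,-16,-20,40]
  ],
  "grip_force": 20
}}

```text
t: 0.9
eef_pos: [0.4197, -0.3594, 0.4021]
ee_rot: [[0.952, 0.307, -0.0], [0.307, -0.952, 0.001], [-0.0, -0.001, -1.0]]
force: [1.0, -0.3, 0.0]
grip_width: 0.0403
grasp_force: 0.0
```

>>> {"name": "servo_tool", "arguments": {
  "targets": [
    [0,0,0,26,-34,0,40],
    [0,0,0,26,-34,0,40],
    [0,0,0,26,-34,0,40],
    [0,0,0,26,-34,0,40],
    [0,0,0,26,-34,0,40],
    [0,0,0,26,-34,0,40],
    [0,0,0,26,-34,0,40],
    [0,0,0,26,-34,0,40],
    [0,0,0,26,-34,0,40]
  ]
}}

```text
t: 1.8
eef_pos: [0.5478, 0.0039, 0.4013]
ee_rot: [[0.952, 0.307, -0.001], [0.307, -0.952, 0.0], [-0.001, -0.0, -1.0]]
force: [0.8, -0.1, -0.1]
grip_width: 0.0403
grasp_force: 0.0
```

>>> {"name": "servo_tool", "arguments": {
  "targets": [
    [0,0,0,-3,-42,0,40],
    [0,0,0,-3,-42,0,40],
    [0,0,0,-3,-42,0,40],
    [0,0,0,-3,-42,0,40],
    [0,0,0,-3,-42,0,40],
    [0,0,0,-3,-42,0,40],
    [0,0,0,-3,-42,0,40],
    [0,0,0,0,0,0,40]
  ]
}}

```text
t: 2.6
eef_pos: [0.4352, 0.2793, 0.4013]
ee_rot: [[0.95, 0.312, -0.002], [0.312, -0.95, 0.002], [-0.001, -0.002, -1.0]]
force: [0.3, 0.4, -0.7]
grip_width: 0.04
grasp_force: 0.0
```

Run:
```python
from m import *
np.set_printoptions(precision=4,suppress=True)
print(robot.state())
for f in (25,0):
  for h in (.12,.08): rel(*grip_pose(f,h))
```

```text
{'t': 2.6, 'joint_positions': array([24.9425,  7.3567, 82.2089,  0.134 , 90.4808, 96.7783]), 'joint_velocities': array([-4.0123, -0.147 ,  0.3236, -3.3951, -0.0597, -4.2391]), 'joint_torque': array([  1.7435, -39.8422, -31.1927,   0.4752,  -0.1079,   0.7054]), 'eef_pos': array([0.4352, 0.2793, 0.4013]), 'ee_rot': array([[ 0.9502,  0.3118, -0.0017],
       [ 0.3118, -0.9502,  0.0018],
       [-0.0011, -0.0022, -1.    ]]), 'force': array([ 0.2646,  0.3953, -0.6787]), 'wrist_torque': array([-0.0099,  0.0334, -0.0116]), 'grasp_force': 0.0, 'grip_width': 0.040012333526791836}
shift(tool now) [ 11.3 -21.4  37.1] turn [ -35.83   18.72 -101.84] shift in target axes [27.3 -3.9 34.7]
shift(tool now) [ 34.  -17.6  69.9] turn [ -35.83   18.72 -101.84] shift in target axes [27.3 -3.9 74.7]
shift(tool now) [11.8  9.5 33.2] turn [-29.12  24.51 -77.86] shift in target axes [-7.4 -8.3 34.7]
shift(tool now) [34.4 13.4 65.9] turn [-29.12  24.51 -77.86] shift in target axes [-7.4 -8.3 74.7]
```

>>> {"name": "servo_tool", "arguments": {
  "targets": [
    [-2.56,1.34,-7.27,0,0,0,40],
    [-2.56,1.34,-7.27,0,0,0,40],
    [-2.56,1.34,-7.27,0,0,0,40],
    [-2.56,1.34,-7.27,0,0,0,40],
    [-2.56,1.34,-7.27,0,0,0,40],
    [-2.56,1.34,-7.27,0,0,0,40],
    [-2.56,1.34,-7.27,0,0,0,40]
  ]
}}

```text
t: 3.3
eef_pos: [0.4378, 0.2748, 0.4014]
ee_rot: [[0.348, 0.882, 0.318], [0.938, -0.33, -0.109], [0.009, 0.336, -0.942]]
force: [-0.5, 0.8, -0.0]
grip_width: 0.0401
grasp_force: 0.0
```

>>> {"name": "servo_tool", "arguments": {
  "targets": [
    [-2.56,1.34,-7.27,0,0,0,40],
    [-2.56,1.34,-7.27,0,0,0,40],
    [-2.56,1.34,-7.27,0,0,0,40],
    [-2.56,1.34,-7.27,0,0,0,40],
    [-2.56,1.34,-7.27,0,0,0,40],
    [-2.56,1.34,-7.27,0,0,0,40],
    [-2.56,1.34,-7.27,0,0,0,40],
    [0,0,0,0,0,0,40],
    [0,0,0,0,0,0,40]
  ]
}}

```text
t: 4.2
eef_pos: [0.4377, 0.2746, 0.4016]
ee_rot: [[-0.47, 0.675, 0.569], [0.848, 0.523, 0.081], [-0.243, 0.521, -0.818]]
force: [-0.1, -0.2, -0.3]
grip_width: 0.0399
grasp_force: 0.0
```

```bash
cat > look.py <<'E'
from m import *
np.set_printoptions(precision=4,suppress=True)
import sys
def wheel(n):
    f,K,R,t=cam(n);q=cloud(f,K,R,t);im=f['pixels'].astype(int)
    d=(q-HUB); h=d@N; a=d@E1; b=d@E2; r=np.hypot(a,b)
    m=(abs(h)<.022)&(r>.05)&(r<.095)&(im.max(-1)<75)
    if m.sum()>50:
        s=least_squares(lambda v:np.hypot(a[m]-v[0],b[m]-v[1])-v[2],[0,0,.07],loss='soft_l1',f_scale=.003).x
        c,nn=plane(q[m]); print(n,'rim',m.sum(),'hub offset e1,e2,r mm',(s*1000).round(1),'h med/max',(np.median(h[m])*1000).round(1),(np.percentile(h[m],97)*1000).round(1),'n',nn,'vs',N)
    m=(abs(h)<.02)&(r>.028)&(r<.055)&(im.min(-1)>110)
    z=np.exp(3j*np.arctan2(b[m],a[m])).mean() if m.sum() else 0
    print(n,'spokes',m.sum(),np.degrees(np.angle(z))/3,abs(z))
    return f,q
def table(n,fq=None):
    if fq is None:
        f,K,R,t=cam(n); q=cloud(f,K,R,t)
    else: f,q=fq
    im=f['pixels'].astype(int); t0=np.array([.585,.122,.18])
    m=inbox(q,t0-[.11,.11,.08],t0+[.11,.11,.08])&(im.max(-1)>110)&(im.max(-1)-im.min(-1)<40)
    p=q[m]
    if len(p)<100: print(n,'few');return
    c,nn=plane(p)
    for _ in range(6):
        p=p[abs((p-c)@nn)<.006]; c,nn=plane(p)
    print(n,'table',len(p),c,nn,'tilt',np.arccos(nn[2]),'along-front', np.arctan2(-(nn[0]*np.cos(yaw)+nn[1]*np.sin(yaw)),nn[2]))
    return p
E
python3 - <<'E'
from look import *
s=robot.state();print(s['joint_positions'],s['force'])
fq=wheel('wrist'); save('w1.png',fq[0]['pixels'])
table('scene');table('top')
rel(*grip_pose(25,.08)); rel(*grip_pose(25,0))
E
```

```text
[ 34.8715  -7.762  106.0921 -19.3992  51.238    9.8618] [-0.1043 -0.2197 -0.2926]
wrist rim 9305 hub offset e1,e2,r mm [-1.9  4.8 70.4] h med/max 7.8 9.9 n [-0.5683 -0.0902  0.8179] vs [-0.567  -0.0868  0.8192]
wrist spokes 1148 56.60595007492258 0.9360121122729604
scene table 735 [0.565  0.128  0.1702] [-0.3323 -0.0952  0.9384] tilt 0.35290449747073666 along-front 0.35028693768854147
top table 1919 [0.5787 0.12   0.1758] [-0.3843 -0.0657  0.9209] tilt 0.4004419510523416 along-front 0.40038737536564845
shift(tool now) [32.3 -4.4 73.8] turn [-0.03  0.31 -0.36] shift in target axes [31.9 -4.3 73.9]
shift(tool now) [ 32.7  -4.4 153.8] turn [-0.03  0.31 -0.36] shift in target axes [ 31.9  -4.3 153.9]
```

View pics/w1.png

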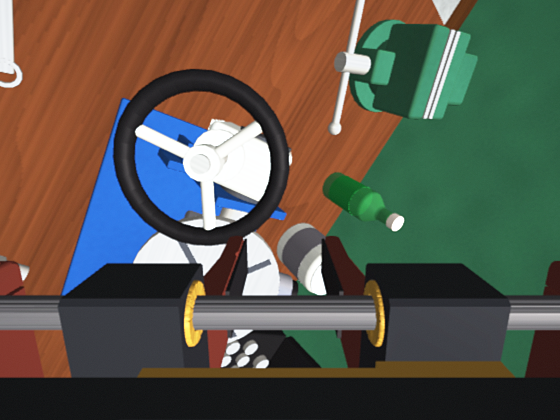

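The wrist view shows the rim clear, with the hub at (202,162) and the spokes towards (140,130), (262,128) and (208,222). I'll grip at φ=20°, in the gap between two spokes.

>>> {"name": "servo_tool", "arguments": {
  "targets": [
    [0,0,0,15,-2,10,40],
    [0,0,0,15,-2,10,40],
    [0,0,5,0,0,20,40],
    [0,0,0,0,0,30,40],
    [0,0,0,0,0,30,40],
    [0,0,0,0,0,20,40],
    [0,0,0,0,0,16,40],
    [0,0,0,0,0,16,40],
    [0,0,0,0,0,0,40],
    [0,0,0,0,0,0,40]
  ]
}}

```text
t: 5.35
eef_pos: [0.5074, 0.3115, 0.2677]
ee_rot: [[-0.413, 0.711, 0.569], [0.889, 0.451, 0.082], [-0.198, 0.539, -0.818]]
force: [-0.8, -0.7, 0.5]
grip_width: 0.0403
grasp_force: 0.0
```

```bash
sed -i 's/^HUB=.*/HUB=np.array([.457,.279,.2285])/' m.py
python3 - <<'E'
from look import *
s=robot.state();print(s['joint_positions'],s['force'],s['eef_pos'])
rel(*grip_pose(20,0))
fq=wheel('wrist'); save('w2.png',fq[0]['pixels'])
E
```

```text
[ 33.474    7.66   111.2487 -27.7921  31.7376  25.1256] [-0.8102 -0.6916  0.5139] [0.5074 0.3115 0.2677]
shift(tool now) [-0.   0.3  0.8] turn [-0.04  0.29 -0.26] shift in target axes [-0.   0.3  0.8]
wrist rim 21145 hub offset e1,e2,r mm [ 1.1  3.8 68.5] h med/max 6.7 9.2 n [-0.57   -0.1123  0.8139] vs [-0.567  -0.0868  0.8192]
wrist spokes 2911 56.42589854112587 0.9525763192940543
```

View pics/w2.png

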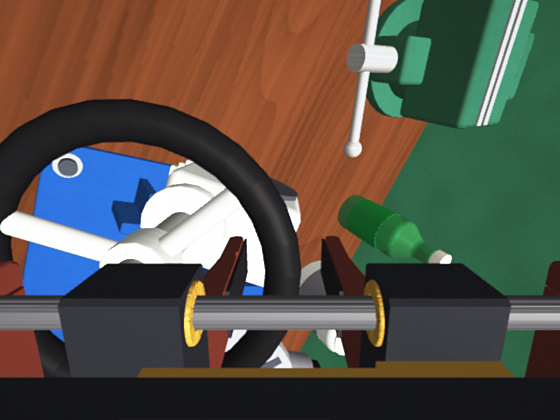

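The rim lies centred between the fingertips at about (283,260). I'll try one free arc row to check the turn/shift convention before closing.

>>> {"name": "servo_tool", "arguments": {
  "targets": [
    [0,0,6,-7.5,-0.4,0,40],
    [0,0,0,0,0,0,40],
    [0,0,0,0,0,0,40],
    [0,0,0,0,0,0,40]
  ]
}}

```text
t: 5.8
eef_pos: [0.51, 0.3048, 0.2698]
ee_rot: [[-0.338, 0.749, 0.57], [0.93, 0.357, 0.083], [-0.141, 0.558, -0.818]]
force: [0.6, 0.0, -0.4]
grip_width: 0.04
grasp_force: 0.0
```

Run:
```python
from look import *
rel(*grip_pose(14,0))
```

```text
shift(tool now) [-0.1  0.1  1.6] turn [ 0.1   0.26 -0.15] shift in target axes [-0.1  0.1  1.6]
```

>>> {"name": "servo_tool", "arguments": {
  "targets": [
    [0,0,0,0,0,1.5,20],
    [0,0,0,0,0,0,10],
    [0,0,0,0,0,0,10],
    [0,0,0,0,0,0,10],
    [0,0,0,0,0,0,10]
  ],
  "grip_force": 30
}}

```text
t: 6.3
eef_pos: [0.5103, 0.3044, 0.2674]
ee_rot: [[-0.337, 0.751, 0.568], [0.931, 0.356, 0.082], [-0.141, 0.557, -0.819]]
force: [-2.3, 0.5, -0.7]
grip_width: 0.0173
grasp_force: 29.2
```

>>> {"name": "servo_tool", "arguments": {
  "targets": [
    [0,0,4,-5,-0.2,0,10],
    [0,0,5,-6.3,-0.3,0,10],
    [0,0,5,-6.3,-0.3,0,10],
    [0,0,5,-6.3,-0.3,0,10],
    [0,0,0,0,0,0,10]
  ]
}}

```text
t: 6.8
eef_pos: [0.5157, 0.2806, 0.2686]
ee_rot: [[-0.073, 0.819, 0.569], [0.996, 0.032, 0.082], [0.049, 0.573, -0.818]]
force: [1.4, -1.4, -3.2]
grip_width: 0.0174
grasp_force: 29.2
```

Run:
```python
from look import *
s=robot.state();print(s['joint_positions'],s['force'],s['grip_width'],s['grasp_force'],s['wrist_torque'])
rel(*grip_pose(-5,0)); wheel('wrist'); table('top');table('scene')
```

```text
[ 29.078    6.3857 112.6601 -24.2707  29.9347  43.5778] [ 1.4432 -1.3826 -3.2473] 0.017392211050067777 29.175323992967606 [-0.3201  0.3181 -0.2728]
shift(tool now) [ 1.1  0.9 -0.5] turn [ 0.1   0.3  -0.31] shift in target axes [ 1.1  0.9 -0.5]
wrist rim 20720 hub offset e1,e2,r mm [ 2.9  1.4 68.9] h med/max 6.8 9.1 n [-0.5835 -0.1127  0.8043] vs [-0.567  -0.0868  0.8192]
wrist spokes 2916 36.8192475328155 0.9631542221226538
top table 1950 [0.5796 0.1207 0.1762] [-0.3408 -0.0558  0.9385] tilt 0.3525480699362875 along-front 0.3525303591144735
scene table 795 [0.5677 0.1275 0.1723] [-0.2969 -0.086   0.951 ] tilt 0.3142932137195173 along-front 0.3118019993513634
```

>>> {"name": "servo_tool", "arguments": {
  "targets": [
    [0,0,6,-7.5,-0.4,0,10],
    [0,0,6,-7.5,-0.4,0,10],
    [0,0,6,-7.5,-0.4,0,10],
    [0,0,6,-7.5,-0.4,0,10],
    [0,0,6,-7.5,-0.4,0,10],
    [0,0,6,-7.5,-0.4,0,10],
    [0,0,6,-7.5,-0.4,0,10],
    [0,0,6,-7.5,-0.4,0,10],
    [0,0,0,0,0,0,10]
  ]
}}

```text
t: 7.85
eef_pos: [0.5007, 0.2268, 0.2526]
ee_rot: [[0.559, 0.602, 0.57], [0.691, -0.719, 0.082], [0.458, 0.348, -0.818]]
force: [7.0, -6.2, -6.0]
grip_width: 0.0178
grasp_force: 29.2
```

Run:
```python
from look import *
s=robot.state();print(s['joint_positions'],s['force'],s['grip_width'],s['grasp_force'],s['wrist_torque'])
rel(*grip_pose(-53,0)); wheel('wrist'); table('top');table('scene')
```

```text
[ 22.6188   3.9111 118.5084 -20.1526  24.6651  83.1867] [ 7.0366 -6.2363 -5.9756] 0.01776016189155297 29.22293946146965 [-0.8303 -0.1141 -0.562 ]
shift(tool now) [ 0.9 -0.2 -0.5] turn [ 0.33  0.09 -0.28] shift in target axes [ 0.9 -0.2 -0.5]
wrist rim 20467 hub offset e1,e2,r mm [ 2.9 -2.8 68.8] h med/max 6.8 9.1 n [-0.595  -0.0865  0.799 ] vs [-0.567  -0.0868  0.8192]
wrist spokes 2860 -11.538743220547587 0.9725476689985194
top table 1939 [0.5874 0.1169 0.1785] [-0.2425 -0.0396  0.9694] tilt 0.24821954815331737 along-front 0.2482072337142368
scene table 1034 [0.5715 0.1276 0.1753] [-0.215  -0.0567  0.975 ] tilt 0.22423630887873844 along-front 0.22302400336771047
```

>>> {"name": "servo_tool", "arguments": {
  "targets": [
    [0,0,0,0,0,0,40],
    [0,0,0,0,0,0,40],
    [0,0,0,0,0,0,40],
    [0,0,0,0,0,-10,40],
    [0,0,0,0,0,-15,40],
    [0,0,0,0,0,-20,40],
    [0,0,0,0,0,0,40]
  ]
}}

```text
t: 8.7
eef_pos: [0.4745, 0.2243, 0.2923]
ee_rot: [[0.556, 0.602, 0.572], [0.691, -0.718, 0.085], [0.462, 0.348, -0.816]]
force: [1.6, -0.4, -0.0]
grip_width: 0.0403
grasp_force: 0.0
```

>>> {"name": "servo_tool", "arguments": {
  "targets": [
    [0,0,-8,10,-0.7,0,40],
    [0,0,-8,10,-0.7,0,40],
    [0,0,-8,10,-0.7,0,40],
    [0,0,-8,10,-0.7,0,40],
    [0,0,-8,10,-0.7,0,40],
    [0,0,-8,10,-0.7,0,40],
    [0,0,-8,10,-0.7,0,40],
    [0,0,-8,10,-0.7,0,40]
  ]
}}

```text
t: 9.5
eef_pos: [0.4866, 0.298, 0.3051]
ee_rot: [[-0.302, 0.765, 0.569], [0.947, 0.312, 0.083], [-0.114, 0.564, -0.818]]
force: [0.2, 0.9, -0.2]
grip_width: 0.0397
grasp_force: 0.0
```

>>> {"name": "servo_tool", "arguments": {
  "targets": [
    [0,0,-8,10,-0.7,0,40],
    [0,0,-8,10,-0.7,0,40],
    [0,0,-8,10,-0.7,0,40],
    [0,0,-8,10,-0.7,0,40],
    [0,0,-8,10,-0.7,0,40],
    [0,0,-8,10,-0.7,0,40],
    [0,0,-8,10,-0.7,0,40],
    [0,0,0,0,0,0,40],
    [0,0,0,0,0,0,40]
  ]
}}

```text
t: 10.4
eef_pos: [0.4444, 0.3444, 0.2806]
ee_rot: [[-0.801, 0.184, 0.569], [0.279, 0.957, 0.083], [-0.529, 0.225, -0.818]]
force: [-0.3, 0.7, -0.1]
grip_width: 0.0401
grasp_force: 0.0
```

Run:
```python
from look import *
s=robot.state();print(s['joint_positions'],s['force'],s['grip_width'])
rel(*grip_pose(67,0)); wheel('wrist'); table('top');table('scene')
```

```text
[ 42.7829   5.0833 112.1529 -32.5332  37.2604 -10.6789] [-0.2672  0.6965 -0.0678] 0.04012460211421615
shift(tool now) [-0.3  0.  44.1] turn [-0.17  0.19 -0.4 ] shift in target axes [-0.4 -0.1 44.1]
wrist rim 15393 hub offset e1,e2,r mm [-2.9  2.5 69.9] h med/max 6.9 8.9 n [-0.5605 -0.0939  0.8228] vs [-0.567  -0.0868  0.8192]
wrist spokes 1710 -11.428737543250783 0.9545639102533184
top table 2021 [0.5841 0.1207 0.1779] [-0.2449 -0.0348  0.9689] tilt 0.24996013220682994 along-front 0.24994611596207483
scene table 1040 [0.57   0.1282 0.1751] [-0.2228 -0.0536  0.9734] tilt 0.23124351887275757 along-front 0.23045001492345563
```

>>> {"name": "servo_tool", "arguments": {
  "targets": [
    [0,0,0,0,0,15,40],
    [0,0,0,0,0,15,40],
    [0,0,0,0,0,14,40],
    [0,0,0,0,0,0,40],
    [0,0,0,0,0,0,10],
    [0,0,0,0,0,0,10],
    [0,0,0,0,0,0,10],
    [0,0,0,0,0,0,10]
  ]
}}

```text
t: 11.35
eef_pos: [0.469, 0.3462, 0.2447]
ee_rot: [[-0.802, 0.184, 0.569], [0.276, 0.958, 0.08], [-0.53, 0.221, -0.818]]
force: [1.4, -5.9, 1.7]
grip_width: 0.0177
grasp_force: 29.7
```

>>> {"name": "servo_tool", "arguments": {
  "targets": [
    [0,0,6,-7.5,-0.4,0,10],
    [0,0,6,-7.5,-0.4,0,10],
    [0,0,6,-7.5,-0.4,0,10],
    [0,0,6,-7.5,-0.4,0,10],
    [0,0,6,-7.5,-0.4,0,10],
    [0,0,6,-7.5,-0.4,0,10],
    [0,0,6,-7.5,-0.4,0,10],
    [0,0,6,-7.5,-0.4,0,10],
    [0,0,6,-7.5,-0.4,0,10],
    [0,0,6,-7.5,-0.4,0,10],
    [0,0,6,-7.5,-0.4,0,10],
    [0,0,6,-7.5,-0.4,0,10]
  ]
}}

```text
t: 12.55
eef_pos: [0.5149, 0.281, 0.2697]
ee_rot: [[-0.072, 0.819, 0.569], [0.996, 0.03, 0.082], [0.05, 0.573, -0.818]]
force: [4.0, -0.7, -5.1]
grip_width: 0.0176
grasp_force: 30.2
```

Run:
```python
from look import *
s=robot.state();print(s['joint_positions'],s['force'],s['grip_width'],s['grasp_force'],s['wrist_torque'])
rel(*grip_pose(-5,0)); wheel('wrist'); table('top');table('scene')
```

```text
[ 29.1635   6.2601 112.6467 -24.2295  30.0437  43.6916] [ 3.989  -0.739  -5.0593] 0.01761402542848349 30.19969361834228 [-0.3284  0.2899  0.3053]
shift(tool now) [0.6 0.9 0.7] turn [ 0.13  0.26 -0.41] shift in target axes [0.6 0.9 0.7]
wrist rim 20664 hub offset e1,e2,r mm [ 2.9  1.4 68.9] h med/max 6.7 9.1 n [-0.5831 -0.1109  0.8048] vs [-0.567  -0.0868  0.8192]
wrist spokes 2858 37.39484708216499 0.9629803820378161
top table 2062 [0.5901 0.1222 0.1792] [-0.0831 -0.0162  0.9964] tilt 0.08474469192908048 along-front 0.08467396259665261
scene table 1682 [0.5856 0.1242 0.1792] [-0.0736 -0.0194  0.9971] tilt 0.07614347466299912 along-front 0.0757223187606115
```

>>> {"name": "servo_tool", "arguments": {
  "targets": [
    [0,0,6,-7.5,-0.4,0,10],
    [0,0,6,-7.5,-0.4,0,10],
    [0,0,6,-7.5,-0.4,0,10],
    [0,0,6,-7.5,-0.4,0,10],
    [0,0,6,-7.5,-0.4,0,10],
    [0,0,4,-5,-0.2,0,10],
    [0,0,0,0,0,0,10],
    [0,0,0,0,0,0,10]
  ]
}}

```text
t: 13.5
eef_pos: [0.5081, 0.24, 0.2607]
ee_rot: [[0.397, 0.72, 0.569], [0.845, -0.529, 0.081], [0.359, 0.449, -0.818]]
force: [8.4, -6.3, -6.6]
grip_width: 0.0176
grasp_force: 30.1
```

Run:
```python
from look import *
s=robot.state();print(s['joint_positions'],s['force'],s['grip_width'],s['grasp_force'],s['wrist_torque'])
rel(*grip_pose(-39,0)); wheel('wrist')
for i in range(3): table('top');table('scene')
```

```text
[ 24.1309   4.4028 116.4387 -20.762   26.6434  70.6648] [ 8.4102 -6.2801 -6.6481] 0.01764478339091704 30.071527361869812 [-0.8493 -0.1475 -0.5045]
shift(tool now) [1.3 0.1 0.7] turn [ 0.29  0.22 -0.21] shift in target axes [1.3 0.1 0.8]
wrist rim 20709 hub offset e1,e2,r mm [ 3.1 -1.7 68.9] h med/max 6.8 9.1 n [-0.5925 -0.0937  0.8001] vs [-0.567  -0.0868  0.8192]
wrist spokes 2842 2.589637130285419 0.9720250405615818
top table 1963 [0.5941 0.1214 0.1796] [-0.0063 -0.0056  1.    ] tilt 0.008474727524009218 along-front 0.007099925477767389
scene table 2011 [0.5949 0.1207 0.18  ] [-0.0042 -0.0044  1.    ] tilt 0.006070471241208521 along-front 0.004823121033159218
top table 1978 [0.5939 0.1209 0.1798] [-0.0082 -0.0071  0.9999] tilt 0.010826337095831366 along-front 0.009155700657937332
scene table 2023 [0.5952 0.1209 0.18  ] [-0.0038 -0.0037  1.    ] tilt 0.005253174539420673 along-front 0.004285668576973111
top table 1960 [0.5937 0.1211 0.1796] [-0.0101 -0.0023  0.9999] tilt 0.01037387823983433 along-front 0.010345886062948235
scene table 2036 [0.5952 0.1207 0.18  ] [-0.003  -0.0029  1.    ] tilt 0.004138577800667971 along-front 0.0033780201840043792
```

>>> {"name": "servo_tool", "arguments": {
  "targets": [
    [0,0,2.5,-3,-0.1,0,10],
    [0,0,0,0,0,0,10],
    [0,0,0,0,0,0,40],
    [0,0,0,0,0,0,40],
    [0,0,0,0,0,0,40],
    [0,0,0,0,0,-20,40],
    [0,0,0,0,0,-40,40],
    [0,0,0,0,0,-50,40],
    [0,0,0,0,0,-50,40],
    [0,0,0,0,0,0,40]
  ]
}}

```text
t: 14.85
eef_pos: [0.4153, 0.2265, 0.3977]
ee_rot: [[0.422, 0.699, 0.577], [0.819, -0.567, 0.088], [0.389, 0.435, -0.812]]
force: [1.0, 0.9, 1.0]
grip_width: 0.0399
grasp_force: 0.0
```

Run:
```python
from look import *
s=robot.state();print(s['joint_positions'],s['force'],s['eef_pos'])
for n in ('top','scene'):
    p=table(n); print(n,'circle',cv2.minEnclosingCircle(p[:,:2].astype(np.float32)), cv2.minAreaRect(p[:,:2].astype(np.float32)))
    f,K,R,t=cam(n);q=cloud(f,K,R,t)
    m=inbox(q,[.47,0,.172],[.72,.24,.188])
    # rim pixels: contour of the top face mask -> rays on z=.18
    m=m.astype(np.uint8); m=cv2.morphologyEx(m,cv2.MORPH_OPEN,np.ones((3,3),np.uint8))
    c=max(cv2.findContours(m,0,1)[0],key=cv2.contourArea)[:,0].astype(float)
    d=np.c_[(c[:,0]-K[0,2])/K[0,0],(c[:,1]-K[1,2])/K[1,1],np.ones(len(c))]@R.T
    P=t+d*((.18-t[2])/d[:,2])[:,None]
    v=least_squares(lambda v:np.hypot(P[:,0]-v[0],P[:,1]-v[1])-v[2],[.59,.12,.1],loss='soft_l1',f_scale=.002).x; print('fit',v)
    # tote bar
    m=inbox(q,[.33,-.45,.098],[.58,-.2,.13])&(f['pixels'].min(-1)>90); b=q[m]
    if len(b)>30:
        r=cv2.minAreaRect(b[:,:2].astype(np.float32)); c,ax=b.mean(0),np.linalg.svd(b[:,:2]-b[:,:2].mean(0),full_matrices=False)[2][0]; e=(b[:,:2]-c[:2])@ax
        mid=c[:2]+ax*(e.max()+e.min())/2
        print('bar',len(b),r,mid,np.degrees(np.arctan2(ax[1],ax[0])),e.max()-e.min(),np.percentile(b[:,2],[5,95]))
    w=inbox(q,[.33,-.45,.05],[.58,-.2,.07]); b=q[w]; print('body',len(b),cv2.minAreaRect(b[:,:2].astype(np.float32)))
rel(np.array([.45,.1,.42]),np.stack([[0.9511,.309,0],[.309,-.9511,0],[0,0,-1]],1))
```

```text
[ 29.2645 -13.212  110.9512 -15.6752  49.3728  69.088 ] [0.957  0.9322 0.9763] [0.4153 0.2265 0.3977]
top table 2026 [0.5942 0.1229 0.1796] [-0.0079 -0.0003  1.    ] tilt 0.00789120276638731 along-front 0.007836892831206995
top circle ((0.594734787940979, 0.12229608744382858), 0.10022012144327164) ((0.5944030284881592, 0.1222301498055458), (0.1952626258134842, 0.1984773725271225), 88.53575897216797)
fit [0.5943 0.1212 0.0962]
bar 167 ((0.4927730858325958, -0.3859456181526184), (0.1493268460035324, 0.17707416415214539), 29.13596534729004) [ 0.4575 -0.3245] -160.30657603004386 0.14915365712296064 [0.1073 0.1289]
body 202 ((0.4826148748397827, -0.36681610345840454), (0.14936068654060364, 0.21921029686927795), 29.228933334350586)
scene table 2083 [0.5966 0.1198 0.18  ] [-0.0009 -0.0021  1.    ] tilt 0.0022950927786033965 along-front 0.001184170549919883
scene circle ((0.5956006050109863, 0.12342032790184021), 0.1013978123664856) ((0.5936403274536133, 0.1225212961435318), (0.1953149437904358, 0.20037680864334106), 37.66458511352539)
fit [0.5972 0.1198 0.0994]
bar 397 ((0.4573148488998413, -0.3211151957511902), (0.15138597786426544, 0.02774454839527607), 29.362367630004883) [ 0.4579 -0.3221] 29.907537828738977 0.151502205188669 [0.1022 0.1253]
body 368 ((0.45687469840049744, -0.31985360383987427), (0.15274861454963684, 0.11366965621709824), 29.016935348510742)
shift(tool now) [-76.2 108.5 -15.6] turn [ 17.42 -31.15  37.66] shift in target axes [ -5.6 129.9 -30.7]
```

The table is level, at about 0.005 rad, with its centre near (0.595,0.121). The tote's body centre and bar agree at (0.457,−0.320), yaw 29°. I'll turn the tool down and go to it.

```bash
cat >> m.py <<'E'
def down(az):
    a=np.radians(az); y=np.array([np.cos(a),np.sin(a),0]); z=np.array([0,0,-1.]); return np.stack([np.cross(y,z),y,z],1)
E
python3 -c "
from m import *
rel(np.array(robot.state()['eef_pos']),down(-60.9))"
```

```text
shift(tool now) [0. 0. 0.] turn [ 20.17 -29.05  26.92] shift in target axes [0. 0. 0.]
```

>>> {"name": "servo_tool", "arguments": {
  "targets": [
    [3.36,-4.84,4.49,0,0,0,70],
    [3.36,-4.84,4.49,0,0,0,70],
    [3.36,-4.84,4.49,0,0,0,70],
    [3.36,-4.84,4.49,0,0,0,70],
    [3.36,-4.84,4.49,0,0,0,70],
    [3.36,-4.84,4.49,0,0,0,70],
    [0,0,0,0,0,0,70]
  ]
}}

```text
t: 15.75
eef_pos: [0.418, 0.2248, 0.3877]
ee_rot: [[0.876, 0.483, -0.004], [0.483, -0.876, -0.001], [-0.004, -0.001, -1.0]]
force: [-0.2, 0.3, 0.3]
grip_width: 0.0702
grasp_force: 0.0
```

>>> {"name": "servo_tool", "arguments": {
  "targets": [
    [0,0,0,-2,30,0,70],
    [0,0,0,-3,39,0,70],
    [0,0,0,-3,39,0,70],
    [0,0,0,-3,39,0,70],
    [0,0,0,-3,39,0,70],
    [0,0,0,-3,39,0,70],
    [0,0,0,-3,39,0,70],
    [0,0,0,-3,38,0,70]
  ]
}}

```text
t: 16.55
eef_pos: [0.5421, -0.0513, 0.389]
ee_rot: [[0.873, 0.487, 0.001], [0.487, -0.873, -0.0], [0.001, 0.001, -1.0]]
force: [0.7, 0.1, 0.1]
grip_width: 0.0699
grasp_force: 0.0
```

>>> {"name": "servo_tool", "arguments": {
  "targets": [
    [0,0,0,-29,28,20,70],
    [0,0,0,-29,28,20,70],
    [0,0,0,-29,28,20,70],
    [0,0,0,-29,28,20,70],
    [0,0,0,-29,28,20,70],
    [0,0,0,-29,28,20,70],
    [0,0,0,-29,28,20,70],
    [0,0,0,0,0,0,70],
    [0,0,0,0,0,0,70]
  ]
}}

```text
t: 17.45
eef_pos: [0.4591, -0.3192, 0.2486]
ee_rot: [[0.874, 0.485, -0.0], [0.485, -0.874, 0.002], [0.001, -0.002, -1.0]]
force: [-0.5, 0.4, -0.0]
grip_width: 0.0701
grasp_force: 0.0
```

Run:
```python
from look import *
s=robot.state();print(s['joint_positions'],s['force'],s['eef_pos'])
rel(np.array([.457,-.3205,.112]),down(-60.9))
f,K,R,t=cam('wrist');q=cloud(f,K,R,t);im=f['pixels'];save('w3.png',im)
m=inbox(q,[.33,-.45,.104],[.58,-.2,.13])&(im.min(-1)>90); b=q[m]
c=b[:,:2].mean(0);ax=np.linalg.svd(b[:,:2]-c,full_matrices=False)[2][0]; e=(b[:,:2]-c)@ax
print('bar',len(b),cv2.minAreaRect(b[:,:2].astype(np.float32)),c,np.degrees(np.arctan2(ax[1],ax[0])),np.percentile(b[:,2],[5,95]),e.min(),e.max())
b=q[inbox(q,[.33,-.45,.045],[.58,-.2,.066])]; print(cv2.minAreaRect(b[:,:2].astype(np.float32)))
table('scene');table('top')
```

```text
[-41.943   16.8852  91.0607   0.0878  72.1408  18.9895] [-0.5466  0.3668 -0.0382] [ 0.4591 -0.3192  0.2486]
shift(tool now) [ -2.6   0.3 136.6] turn [-0.11 -0.05 -0.06] shift in target axes [ -2.5   0.1 136.6]
bar 2461 ((0.48855137825012207, -0.3871917128562927), (0.15037235617637634, 0.17610573768615723), 29.059186935424805) [ 0.4639 -0.3303] 171.52404498488352 [0.1188 0.125 ] -0.13025966939333142 0.07897600723362133
((0.47805821895599365, -0.3682791292667389), (0.1491260677576065, 0.21859514713287354), 29.075109481811523)
scene table 2097 [0.597  0.1189 0.1801] [-0.0008 -0.002   1.    ] tilt 0.002146619807316171 along-front 0.0010761559736859774
top table 1975 [0.5931 0.1234 0.1798] [-0.0045  0.0001  1.    ] tilt 0.00452003719493894 along-front 0.0044433940984356084
```

View pics/w3.png

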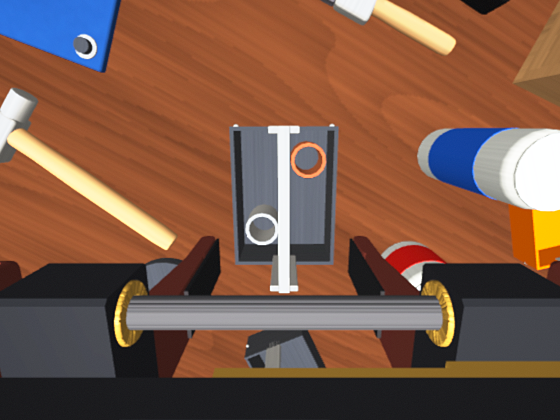

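The bar runs straight along column 284, midway between the fingers (219 and 350), and both cups are standing. I'll lower and grip.

>>> {"name": "servo_tool", "arguments": {
  "targets": [
    [0,0,0,-2.5,0,30,50],
    [0,0,0,0,0,40,50],
    [0,0,0,0,0,40,50],
    [0,0,0,0,0,20,50],
    [0,0,0,0,0,6.5,50],
    [0,0,0,0,0,0,50],
    [0,0,0,0,0,0,30],
    [0,0,0,0,0,0,15],
    [0,0,0,0,0,0,5],
    [0,0,0,0,0,0,5],
    [0,0,0,0,0,0,5],
    [0,0,0,0,0,0,5]
  ],
  "grip_force": 40
}}

```text
t: 18.8
eef_pos: [0.4577, -0.3199, 0.1135]
ee_rot: [[0.874, 0.486, 0.001], [0.486, -0.874, 0.002], [0.002, -0.002, -1.0]]
force: [-1.3, 3.0, 3.6]
grip_width: 0.0099
grasp_force: 40.0
```

>>> {"name": "servo_tool", "arguments": {
  "targets": [
    [0,0,0,0,0,-1,5],
    [0,0,0,0,0,-2,5],
    [0,0,0,0,0,-4,5],
    [0,0,0,0,0,-6,5],
    [0,0,0,0,0,-8,5],
    [0,0,0,0,0,-10,5],
    [0,0,0,0,0,-8,5],
    [0,0,0,0,0,-6,5],
    [0,0,0,0,0,-3,5],
    [0,0,0,0,0,-1,5],
    [0,0,0,0,0,0,5]
  ]
}}

```text
t: 19.9
eef_pos: [0.4581, -0.3207, 0.1626]
ee_rot: [[0.874, 0.486, 0.002], [0.486, -0.874, 0.001], [0.002, -0.0, -1.0]]
force: [-0.8, -0.3, -6.1]
grip_width: 0.0099
grasp_force: 40.0
```

Run:
```python
from look import *
s=robot.state();print(s['joint_positions'],s['force'],s['eef_pos'],s['grip_width'],s['grasp_force'],s['wrist_torque'])
f,K,R,t=cam('scene');q=cloud(f,K,R,t);im=f['pixels'];save('s4.png',im[200:330,130:290],5)
for lo,hi in((.05+.045,.05+.07),(.05+.1,.05+.12)):
    b=q[inbox(q,[.35,-.43,lo],[.56,-.22,hi])]; print(len(b),cv2.minAreaRect(b[:,:2].astype(np.float32)))
```

```text
[-42.1319  22.0543  96.8746   0.1125  61.039   18.7417] [-0.781  -0.3429 -6.1192] [ 0.4581 -0.3207  0.1626] 0.009900761525365075 39.99813437461853 [ 0.0214 -0.0733  0.0176]
471 ((0.4576960802078247, -0.32188811898231506), (0.15388768911361694, 0.11249694973230362), 29.548126220703125)
152 ((0.4893324077129364, -0.3050685524940491), (0.07949663698673248, 0.03061201237142086), 28.408843994140625)
```

View pics/s4.png

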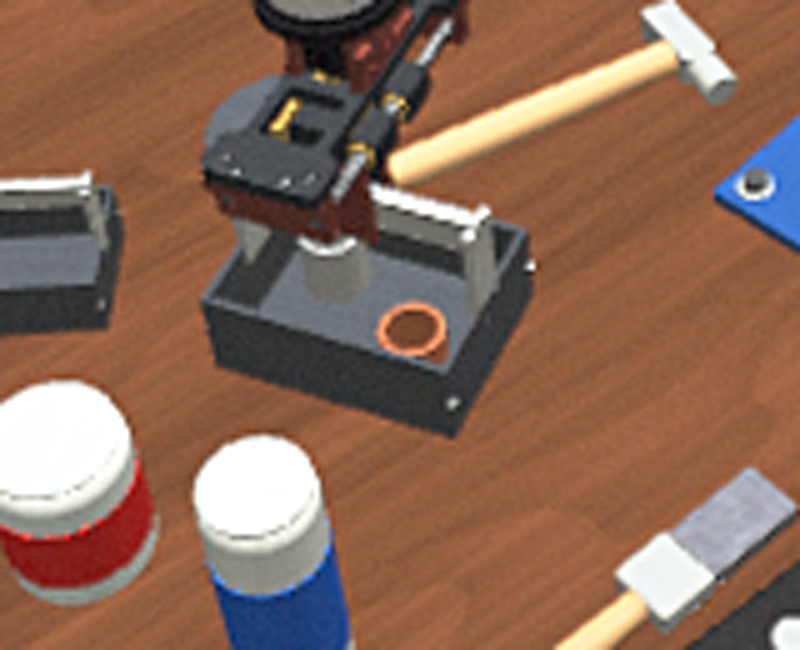

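Lifted level, with both cups upright: steel at (330,265) and copper at (412,330). The tote is centred under the tool to about 1 mm. Now raise it and carry it over.

>>> {"name": "servo_tool", "arguments": {
  "targets": [
    [0,0,0,0,0,-5,5],
    [0,0,0,0,0,-10,5],
    [0,0,0,0,0,-15,5],
    [0,0,0,0,0,-20,5],
    [0,0,0,0,0,-25,5],
    [0,0,0,0,0,-25,5],
    [0,0,0,0,0,-25,5],
    [0,0,0,0,0,-20,5],
    [0,0,0,0,0,-15,5],
    [0,0,0,0,0,-12,5],
    [0,0,0,0,0,-10,5],
    [0,0,0,0,0,-5,5]
  ]
}}

```text
t: 21.15
eef_pos: [0.4581, -0.321, 0.3506]
ee_rot: [[0.874, 0.486, 0.002], [0.486, -0.874, 0.0], [0.002, 0.001, -1.0]]
force: [0.9, -0.4, -6.2]
grip_width: 0.0097
grasp_force: 40.0
```

>>> {"name": "servo_tool", "arguments": {
  "targets": [
    [0,0,0,2.9,-2.8,0,5],
    [0,0,0,5.8,-5.5,0,5],
    [0,0,0,8.7,-8.3,0,5],
    [0,0,0,11.6,-11.1,0,5],
    [0,0,0,14.5,-13.8,0,5],
    [0,0,0,17.4,-16.6,0,5],
    [0,0,0,18.8,-18,0,5],
    [0,0,0,18.8,-18,0,5],
    [0,0,0,18.8,-18,0,5],
    [0,0,0,18.8,-18,0,5],
    [0,0,0,18.8,-18,0,5],
    [0,0,0,18.8,-18,0,5]
  ]
}}

```text
t: 22.35
eef_pos: [0.5289, -0.0887, 0.3497]
ee_rot: [[0.874, 0.487, 0.001], [0.487, -0.874, 0.002], [0.002, -0.001, -1.0]]
force: [-0.7, 0.5, -6.5]
grip_width: 0.0097
grasp_force: 40.0
```

>>> {"name": "servo_tool", "arguments": {
  "targets": [
    [0,0,0,18.8,-18,0,5],
    [0,0,0,18.8,-18,0,5],
    [0,0,0,18.8,-18,0,5],
    [0,0,0,18.8,-18,0,5],
    [0,0,0,18.8,-18,0,5],
    [0,0,0,17.4,-16.6,0,5],
    [0,0,0,14.5,-13.8,0,5],
    [0,0,0,11.6,-11.1,0,5],
    [0,0,0,8.7,-8.3,0,5],
    [0,0,0,7,-6.9,0,5],
    [0,0,0,5,-4.8,0,5],
    [0,0,0,2.9,-2.8,0,5]
  ]
}}

```text
t: 23.55
eef_pos: [0.595, 0.1221, 0.3502]
ee_rot: [[0.874, 0.486, 0.002], [0.486, -0.874, 0.001], [0.002, 0.0, -1.0]]
force: [0.9, 0.4, -6.6]
grip_width: 0.0101
grasp_force: 40.0
```

>>> {"name": "servo_tool", "arguments": {
  "targets": [
    [0,0,0,0,0,0,5],
    [0,0,0,0,0,0,5]
  ]
}}

```text
t: 23.75
eef_pos: [0.5948, 0.1213, 0.3502]
ee_rot: [[0.874, 0.486, 0.001], [0.486, -0.874, 0.0], [0.001, 0.0, -1.0]]
force: [0.3, 0.7, -5.8]
grip_width: 0.01
grasp_force: 40.0
```

Run:
```python
from look import *
s=robot.state();print(s['force'],s['eef_pos'],s['grip_width'])
rel(np.array([.595,.1215,.2935]),down(-60.9))
f,K,R,t=cam('scene');q=cloud(f,K,R,t);im=f['pixels'];save('s5.png',im[100:320,240:460],2.7)
z=s['eef_pos'][2]-.113
b=q[inbox(q,[.45,-.02,z+.03],[.74,.26,z+.065])]; print(len(b),z,cv2.minAreaRect(b[:,:2].astype(np.float32)))
```

```text
[ 0.2868  0.7465 -5.8396] [0.5948 0.1213 0.3502] 0.010025056691506364
shift(tool now) [ 0.2 -0.1 56.7] turn [ 0.02 -0.08 -0.05] shift in target axes [ 0.3 -0.1 56.7]
1147 0.23716328515932555 ((0.594312310218811, 0.1201237142086029), (0.1513282209634781, 0.11808765679597855), 28.885128021240234)
```

View pics/s5.png

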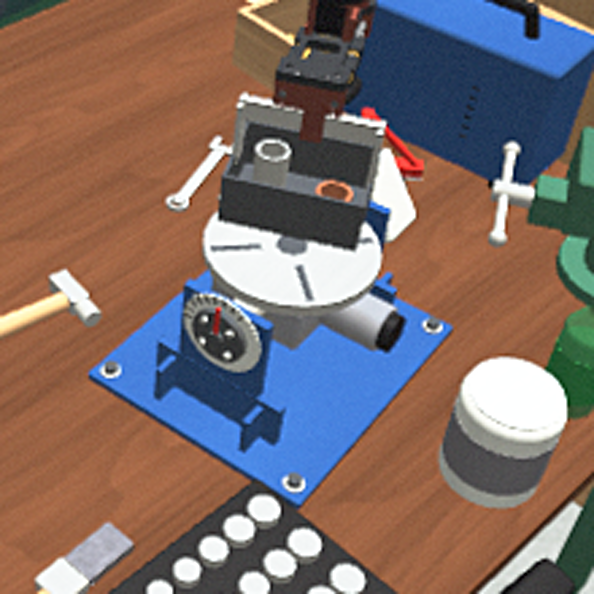

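The tote is held level over the middle of the table, with both cups standing. I'll lower it slowly until the force shows contact.

>>> {"name": "servo_tool", "arguments": {
  "targets": [
    [0,0,0,0,0,4,5],
    [0,0,0,0,0,8,5],
    [0,0,0,0,0,10,5],
    [0,0,0,0,0,10,5],
    [0,0,0,0,0,8,5],
    [0,0,0,0,0,6,5],
    [0,0,0,0,0,3,5],
    [0,0,0,0,0,2,5],
    [0,0,0,0,0,2,5],
    [0,0,0,0,0,0,5]
  ]
}}

```text
t: 24.8
eef_pos: [0.595, 0.1219, 0.2972]
ee_rot: [[0.874, 0.486, 0.002], [0.486, -0.874, 0.001], [0.002, 0.0, -1.0]]
force: [0.3, 0.4, -6.7]
grip_width: 0.01
grasp_force: 40.0
```

>>> {"name": "servo_tool", "arguments": {
  "targets": [
    [0,0,0,0,0,1,5],
    [0,0,0,0,0,1,5],
    [0,0,0,0,0,1,5],
    [0,0,0,0,0,0,5]
  ]
}}

```text
t: 25.2
eef_pos: [0.5949, 0.1219, 0.2941]
ee_rot: [[0.874, 0.486, 0.001], [0.486, -0.874, 0.001], [0.002, 0.0, -1.0]]
force: [-0.0, -0.7, -6.5]
grip_width: 0.0096
grasp_force: 40.0
```

>>> {"name": "servo_tool", "arguments": {
  "targets": [
    [0,0,0,0,0,0.7,5],
    [0,0,0,0,0,0,5],
    [0,0,0,0,0,0,5]
  ]
}}

```text
t: 25.5
eef_pos: [0.595, 0.1219, 0.2937]
ee_rot: [[0.874, 0.486, 0.002], [0.486, -0.874, 0.001], [0.002, 0.0, -1.0]]
force: [-0.0, 0.1, -5.1]
grip_width: 0.0096
grasp_force: 40.0
```

>>> {"name": "servo_tool", "arguments": {
  "targets": [
    [0,0,0,0,0,0.7,5],
    [0,0,0,0,0,0,5],
    [0,0,0,0,0,0,5]
  ]
}}

```text
t: 25.8
eef_pos: [0.5948, 0.1219, 0.2935]
ee_rot: [[0.874, 0.486, 0.002], [0.486, -0.874, 0.001], [0.002, 0.0, -1.0]]
force: [-4.1, 0.4, 2.0]
grip_width: 0.0099
grasp_force: 40.0
```

The load has gone to the table (−6.5 → +2 N), so I can open and retreat upward.

>>> {"name": "servo_tool", "arguments": {
  "targets": [
    [0,0,0,0,0,0,12],
    [0,0,0,0,0,0,18],
    [0,0,0,0,0,0,30],
    [0,0,0,0,0,0,40],
    [0,0,0,0,0,0,40],
    [0,0,0,0,0,-10,40],
    [0,0,0,0,0,-20,40],
    [0,0,0,0,0,-30,40],
    [0,0,0,0,0,-40,40],
    [0,0,0,0,0,-20,40],
    [0,0,0,0,0,0,40]
  ]
}}

```text
t: 26.9
eef_pos: [0.5965, 0.1219, 0.4175]
ee_rot: [[0.874, 0.486, 0.01], [0.486, -0.874, 0.002], [0.009, 0.003, -1.0]]
force: [-0.5, -0.5, -0.0]
grip_width: 0.04
grasp_force: 0.0
```

Run:
```python
from look import *
s=robot.state();print(s['t'],s['force'],s['eef_pos'],s['grip_width'])
f,K,R,t=cam('scene');q=cloud(f,K,R,t);im=f['pixels'];save('s6.png',im[100:320,240:460],2.7)
b=q[inbox(q,[.45,-.02,.21],[.74,.26,.245])]; print(len(b),cv2.minAreaRect(b[:,:2].astype(np.float32)))
b=q[inbox(q,[.45,-.02,.172],[.74,.26,.19])&(im.min(-1)>110)]; c,n=plane(b)
for _ in range(4): b=b[abs((b-c)@n)<.005]; c,n=plane(b)
print('table',len(b),c,n)
b=q[inbox(q,[.45,-.02,.28],[.74,.26,.32])]; print('bar',len(b),np.percentile(b[:,2],[50,97]))
```

```text
26.9 [-0.4925 -0.4928 -0.0206] [0.5965 0.1219 0.4175] 0.04002197652955137
1134 ((0.5601508021354675, 0.1749490350484848), (0.15808933973312378, 0.2515692412853241), 31.750980377197266)
table 847 [0.6219 0.0909 0.1808] [ 0.014  -0.0174  0.9998]
bar 462 [0.2963 0.306 ]
```

View pics/s6.png

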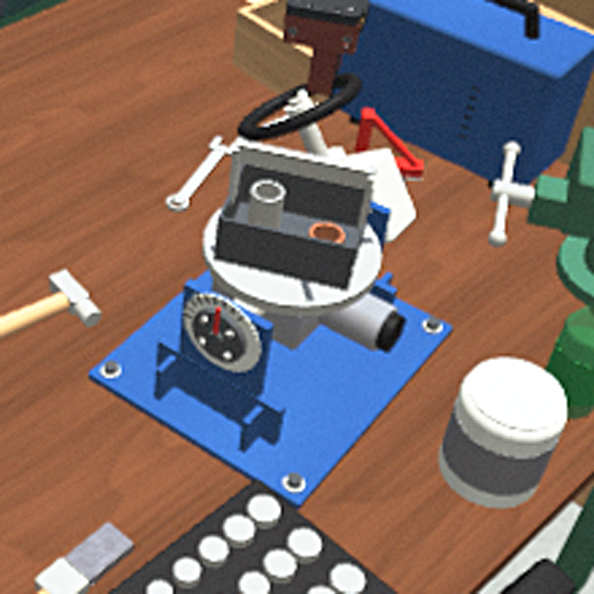

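The tote stands flat on the middle of the level table, at about (295,225). Both cups are upright and the gripper is clear, so I'm handing in.

```bash
python3 -c "
from station import robot
print(robot.job_done())"
```

```text
the job is handed in; nothing more can be done
None
```

I wound the table level in two grips of the handwheel, set the tote on its middle with both cups standing, let go, and handed the job in at about 27 s; no verdict came back.

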